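# Sort the nutcrackers: seized to repair, free to stock

## Robot

A 7-joint arm with a two-finger parallel gripper is mounted at the origin on the work surface. World frame = base frame: x ahead of the robot, y to its left, z up, the work surface at z = 0. Lengths are in mm, angles in rad, forces in N, time in s.
With the tool pointing down it reaches from about 400 to 875 mm from the base axis. Payload 6.5 kg.
Tool frame: the origin (TCP) lies midway between the tips of the shut fingers; the grasp point (between the pads) lies behind it (arm.tcp_to_grasp is the z of the grasp point in the tool frame, in mm); z points along the fingers, y is the line along which they close (so a half turn about z gives the same grasp; the last joint's range is limited). The gripper opens to 88 mm and grips with 3 to 60 N. Pads are 18 mm wide; open, the fingers measure 123 mm over their backs; the gripper's body (75 mm by 187 mm) begins 45 mm behind the grasp point.
Start: joints at [1.094, 0.536, -0.004, 1.538, 0.003, 1.067, -0.071], TCP at [259.568, -595.915, 238.716] pointing down, gripper open.
Joint ranges: [-2.7, 2.7], [-0.37, 2.16], [-1.27, 1.26], [0.24, 2.4], [-1.31, 4.45], [0.19, 1.91], [-2.76, 2.76]. Speed limits (rad/s): [2.39, 2.39, 3.14, 3.14, 3.14, 3.14, 3.14].

## Interface

Orientations are given as a rotation vector (axis times angle).
In Python, from bench import arm gives the robot as it stands. The module is installed in compiled form; this text tells all that it offers.
- The arm moves only by the tool drive_tool, never from a script. Its arguments are lists of equal length, an entry for each row: "xyz": the shift along the tool's x, y, z in mm, a list of three; "rot": the turn, a rotation vector about the tool's x, y, z in degrees, a list of three. A call has 1 to 8 rows; each row is the pose to reach, as a shift and turn from the pose commanded when the call began, along the tool's axes at that moment; what a row does not reach only later rows make up. A row lasts 1/8 s, in which the tool goes at most 62.5 mm and 10.7 degrees, less where a joint would pass 70% of its speed; a pose out of reach is approached as far as the arm can. A call with a gripper value outside its range is refused whole. "hand" is the closure, from 0 (fully open) to 1 (shut), set as the call begins (left out, the last holds). The fingers move at their own pace and stop on an object; "force" is the grip in N (left out, the last holds). Time passes only in rows, so rows that repeat a pose let the fingers close. It gives the time, the measured TCP pose, the force, the opening and the grip force at its end, in the units of the state.
- arm.get_obs(): the state, without advancing time (a new reading comes with each control period).
- arm.read_camera(name): name is "scene" or "top"; returns the picture (384x512x3 uint8, red, green, blue); there is no depth.
- arm.camera_info(name): a dict with "camera_matrix" (3x3 intrinsics, pixels), "R" (3x3) and "t" (3): a world point X has camera coordinates R X + t. Camera axes: x right, y down, z forward; pixel columns grow to the right and rows downward; lengths in mm; the calibration is good to about 2 mm. A picture is of the moment at which its call begins. camera_info takes no time and is no camera call.
- arm.sign_off(): hands the job in; it is judged then, once.
The state is a dict: "clock": time; "joints": joint angles; "dq": joint speeds; "joint_torque": joint torques, N m; "ee_pos": TCP position; "eef_rot": TCP orientation; "wrist_force": force on the tool from outside, world axes, zero at the start; "torque": the same for the moment, N m; "opening": finger opening in mm; "grip_force": force on a finger pad.
Only numpy, scipy, OpenCV 4.12 (cv2) and the standard library are available. Lean on these libraries where they do the work, as an engineer would, in place of code of your own. Each camera call takes 0.05 s, during which the arm holds its last target. There are 200 camera calls.

## Task

Squeeze the handles of each of the three nutcrackers to find out whether its hinge is free or seized: lay the free ones, squeezed fully shut, side by side flat in the wooden stock tray, and the seized ones flat in the aluminium repair tray, without dropping any. Set the tally dial on the front of the repair tray to the mark for the number of seized ones. Leave the whisk, spatula, spoon and mug where they are.

Things in the scene. Friction and masses are not known exactly. Their poses are not given: they have to be found in the camera images.
- cracker_a: steel nutcracker, about 180 g, lying flat: from above a narrow V, 147 mm long, 16 mm high, two straight bar arms 9 mm wide joined at one end by an upright pin. Some are free, some seized; looks do not tell. Origin: on the pin, at the underside; z up. Its plain arm runs along +x to x = 135 mm, centre line at y = -10 mm; the other arm is the mirror image, turned about the pin by the joint. Balance point 65 mm from the pin
- jaw_a (a joint): opening angle between the arms of cracker_a in rad: 0 = shut, arms parallel, 29 mm wide over their outer faces; grows as the second arm turns about +z; each 0.1 rad adds 8.5 mm of width at 85 mm from the pin, a good place to squeeze and carry it. Starts between 0.17 and 0.29. If free, 2 N there closes it and it stays where put; if seized, no squeeze moves it
- cracker_a_tip (a point): point at the free end of the plain arm of cracker_a: 130 mm along x from the pin, y = -10 mm, 8 mm above the underside
- cracker_b: steel nutcracker, about 180 g, lying flat: from above a narrow V, 147 mm long, 16 mm high, two straight bar arms 9 mm wide joined at one end by an upright pin. Some are free, some seized; looks do not tell. Origin: on the pin, at the underside; z up. Its plain arm runs along +x to x = 135 mm, centre line at y = -10 mm; the other arm is the mirror image, turned about the pin by the joint. Balance point 65 mm from the pin
- jaw_b (a joint): opening angle between the arms of cracker_b in rad: 0 = shut, arms parallel, 29 mm wide over their outer faces; grows as the second arm turns about +z; each 0.1 rad adds 8.5 mm of width at 85 mm from the pin, a good place to squeeze and carry it. Starts between 0.17 and 0.29. If free, 2 N there closes it and it stays where put; if seized, no squeeze moves it
- cracker_b_tip (a point): point at the free end of the plain arm of cracker_b: 130 mm along x from the pin, y = -10 mm, 8 mm above the underside
- cracker_c: steel nutcracker, about 180 g, lying flat: from above a narrow V, 147 mm long, 16 mm high, two straight bar arms 9 mm wide joined at one end by an upright pin. Some are free, some seized; looks do not tell. Origin: on the pin, at the underside; z up. Its plain arm runs along +x to x = 135 mm, centre line at y = -10 mm; the other arm is the mirror image, turned about the pin by the joint. Balance point 65 mm from the pin
- jaw_c (a joint): opening angle between the arms of cracker_c in rad: 0 = shut, arms parallel, 29 mm wide over their outer faces; grows as the second arm turns about +z; each 0.1 rad adds 8.5 mm of width at 85 mm from the pin, a good place to squeeze and carry it. Starts between 0.17 and 0.29. If free, 2 N there closes it and it stays where put; if seized, no squeeze moves it
- cracker_c_tip (a point): point at the free end of the plain arm of cracker_c: 130 mm along x from the pin, y = -10 mm, 8 mm above the underside
- stock: stock tray: open wooden tray with a small square post at each corner, no dial, 192 mm along its x, 172 mm along its y, 30 mm high, walls 6 mm, floor 5 mm thick. Origin: centre of the underside; x points roughly away from the robot; fixed; left or right side varies
- repair: repair tray: open aluminium tray with a white plastic shelf carrying the tally dial on its -x side, 192 mm along its x, 172 mm along its y, 30 mm high, walls 6 mm, floor 5 mm thick. Origin: centre of the underside; x points roughly away from the robot; fixed; left or right side varies. The shelf is 12 mm high, 120 mm wide, from x = -206 to -96 mm
- tally_grip (a point): middle of the tally dial's grip bar, on its upright axis (x = -151, y = 0 mm in the repair tray's frame), 49 mm above the table. The black bar is 42 mm long, 14 mm wide and stands from 24 to 56 mm above the table, on a disc of radius 22 mm. A white line on top marks its pointing end. At joint tally = 0 the bar lies along the tray's x and points to -x
- tally (a joint): dial angle in rad, growing clockwise seen from above. Black marks on the shelf 43 mm from the axis, for the number of nutcrackers: 0 short bar (none), 0.785 one dot, 1.571 two dots, 2.356 three dots. Turns 0 to 6.28, light friction (0.04 N m), stays where left. Starts between 1.3 and 2.1
- whisk: steel balloon whisk lying down, 230 mm long, 48 mm high; a bystander, to be left alone. Origin at its underside
- spatula: wooden spatula lying flat, 260 mm long; a bystander, to be left alone. Origin at its underside
- spoon: steel spoon lying flat near the robot, 160 mm long; a bystander, to be left alone. Origin at its underside
- mug: blue ceramic mug, 80 mm wide, 85 mm high; a bystander, to be left alone. Origin at its underside centre

How it is judged (in metres and radians):
At the end, for the whole second after the job is handed in: Free nutcrackers lie shut (under 0.07 rad) in the stock tray, seized ones in the repair tray, each flat on the floor of its tray with both ends within the walls and at rest; the tally dial is within 0.13 rad of the mark for the number of seized ones (((x of cracker_a in the frame of stock between -0.09 and 0.09 m and y of cracker_a in the frame of stock between -0.08 and 0.08 m and z of each of cracker_a, cracker_a_tip in the frame of stock below 0.028 m and x of cracker_a_tip in the frame of stock between -0.09 and 0.09 m and y of cracker_a_tip in the frame of stock between -0.08 and 0.08 m and linear speed of cracker_a below 0.03 m/s and value of joint jaw_a below 0.07 rad) or (x of cracker_a in the frame of repair between -0.09 and 0.09 m and y of cracker_a in the frame of repair between -0.08 and 0.08 m and z of each of cracker_a, cracker_a_tip in the frame of repair below 0.028 m and x of cracker_a_tip in the frame of repair between -0.09 and 0.09 m and y of cracker_a_tip in the frame of repair between -0.08 and 0.08 m and linear speed of cracker_a below 0.03 m/s and value of joint jaw_a above 0.1 rad)) and ((x of cracker_b in the frame of stock between -0.09 and 0.09 m and y of cracker_b in the frame of stock between -0.08 and 0.08 m and z of each of cracker_b, cracker_b_tip in the frame of stock below 0.028 m and x of cracker_b_tip in the frame of stock between -0.09 and 0.09 m and y of cracker_b_tip in the frame of stock between -0.08 and 0.08 m and linear speed of cracker_b below 0.03 m/s and value of joint jaw_b below 0.07 rad) or (x of cracker_b in the frame of repair between -0.09 and 0.09 m and y of cracker_b in the frame of repair between -0.08 and 0.08 m and z of each of cracker_b, cracker_b_tip in the frame of repair below 0.028 m and x of cracker_b_tip in the frame of repair between -0.09 and 0.09 m and y of cracker_b_tip in the frame of repair between -0.08 and 0.08 m and linear speed of cracker_b below 0.03 m/s and value of joint jaw_b above 0.1 rad)) and ((x of cracker_c in the frame of stock between -0.09 and 0.09 m and y of cracker_c in the frame of stock between -0.08 and 0.08 m and z of each of cracker_c, cracker_c_tip in the frame of stock below 0.028 m and x of cracker_c_tip in the frame of stock between -0.09 and 0.09 m and y of cracker_c_tip in the frame of stock between -0.08 and 0.08 m and linear speed of cracker_c below 0.03 m/s and value of joint jaw_c below 0.07 rad) or (x of cracker_c in the frame of repair between -0.09 and 0.09 m and y of cracker_c in the frame of repair between -0.08 and 0.08 m and z of each of cracker_c, cracker_c_tip in the frame of repair below 0.028 m and x of cracker_c_tip in the frame of repair between -0.09 and 0.09 m and y of cracker_c_tip in the frame of repair between -0.08 and 0.08 m and linear speed of cracker_c below 0.03 m/s and value of joint jaw_c above 0.1 rad)) and (value of joint each of jaw_a, jaw_b below 0.07 rad or value of joint each of jaw_a, jaw_c below 0.07 rad or value of joint each of jaw_b, jaw_c below 0.07 rad) and value of joint tally between 0.655398 and 0.915398 rad); the robot touches nothing.
It fails at once if a nutcracker let go more than 10 cm above the table ((height (world z) of cracker_a above 0.1 m and contact force between the fingers and cracker_a below 0.05 N) or (height (world z) of cracker_b above 0.1 m and contact force between the fingers and cracker_b below 0.05 N) or (height (world z) of cracker_c above 0.1 m and contact force between the fingers and cracker_c below 0.05 N)).
It fails at once if a bystander moved by more than 4 cm (distance of any of whisk, spatula, spoon, mug from where it was at the start of the episode above 0.04 m).
It also fails if it takes over 72 s, if anything falls off the work surface, if the arm or the gripper's body presses on something with over 40 N, if the wrist force passes 120 N, or if a joint passes its speed limit or range.

## Working session

There is one attempt and no reset: what is moved stays moved. The work goes in short steps, Python scripts to look and compute and a tool call to move; the robot and the scene stay as the last step left them, time stands still between calls to the robot, and variables do not carry over. Pictures are saved under pics/ and viewed, at most 10 in all, crops included, and the job is handed in when it is done.

Besides the shell and the picture viewer there is one more tool, called after "Request:" as name(argument=value, ...), one argument or row to a line, values as JSON. drive_tool: Moves the arm, as the interface text tells. Its arguments: {"type":"object","properties":{"xyz":{"type":"array"},"rot":{"type":"array"},"hand":{"type":"number"},"force":{"type":"number"}},"required":["xyz","rot"]}

```bash
mkdir -p pics
python3 - <<'E'
from bench import arm
import cv2
for n in ("top","scene"):
    im=arm.read_camera(n); cv2.imwrite(f"pics/{n}0.png",im[:,:,::-1])
    i=arm.camera_info(n); print(n,i["camera_matrix"],i["R"],i["t"])
print(arm.get_obs(),arm.tcp_to_grasp)
E
```

```text
top [[447.17129577   0.         257.16136176]
 [  0.         447.17129577 192.02553759]
 [  0.           0.           1.        ]] [[ 0.0044554  -0.99998005  0.00447787]
 [-0.99180167 -0.00499075 -0.1276892 ]
 [ 0.127709   -0.00387226 -0.99180412]] [ -12.19362745  573.44649408 1265.05314145]
scene [[411.59236844   0.         249.51997668]
 [  0.         411.59236844 185.47222935]
 [  0.           0.           1.        ]] [[ 0.55045053  0.8348622  -0.00305473]
 [ 0.53227639 -0.35376048 -0.76911336]
 [-0.64318432  0.4217329  -0.63910508]] [-324.68761259 -244.46242395 1577.95978052]
{'clock': 0.1, 'joints': array([ 1.09383006,  0.53708985, -0.00444606,  1.53874424,  0.00264164,
        1.06732342, -0.07119397]), 'dq': array([-0.00247403, -0.00078824,  0.00087322, -0.00247532,  0.00011382,
       -0.00076185, -0.00060971]), 'joint_torque': array([ 2.40690300e-03, -5.72089005e+01,  9.93661545e-01, -2.52232879e+01,
       -5.62466215e-02,  1.34171193e-02,  4.39043106e-05]), 'ee_pos': array([ 259.31498255, -595.43435905,  237.93873598]), 'eef_rot': array([-3.07407374e+00, -6.40559817e-01,  7.24553393e-04]), 'wrist_force': array([ 0.71578695, -0.49349793, -0.531204  ]), 'torque': array([-0.01955477,  0.0412198 , -0.00085097]), 'grip_force': 0.0, 'opening': 88.31033153612286} -18.700000000000003
```

View pics/top0.png

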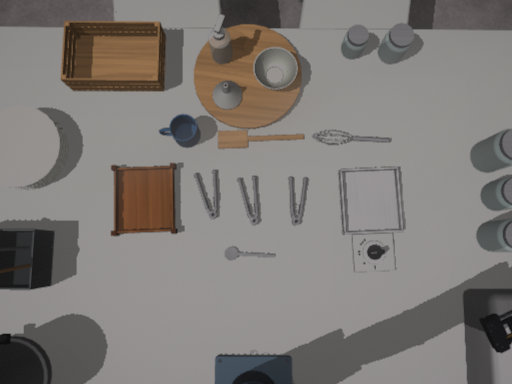

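View pics/scene0.png

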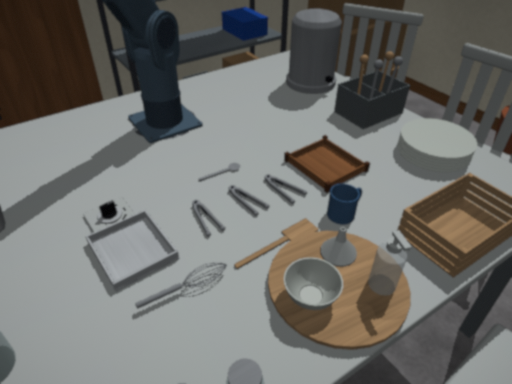

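The top view shows the stock tray at about (145,200), the repair tray at (371,200) and the dial at (375,252). The three V's have their pins at about (213,215), (254,220) and (297,220), with arms pointing up (+x). Next I'll measure them.

```bash
cat > h.py <<'E'
from bench import arm
import numpy as np, cv2
def ray(n,px,z):
    i=arm.camera_info(n); K,R,t=map(np.array,(i["camera_matrix"],i["R"],i["t"]))
    px=np.atleast_2d(np.array(px,float)); d=(np.linalg.inv(K)@np.c_[px,np.ones(len(px))].T).T@R
    c=-R.T@t; return c+d*((z-c[2])/d[:,2])[:,None]
def blobs(g,box,thr,amin):
    x0,y0,x1,y1=box; m=(g[y0:y1,x0:x1]<thr).astype(np.uint8)
    n,l,s,c=cv2.connectedComponentsWithStats(m)
    return [np.argwhere(l==k)[:,::-1]+[x0,y0] for k in range(1,n) if s[k,4]>=amin]
def cracker(P):
    # P: world xy of pixels; pin at low-x end; arms along +x. returns pin, plain dir, other dir
    P=P[:,:2]; out=[]
    top=P[P[:,0]>P[:,0].min()+65]          # the split part
    _,lab,cen=cv2.kmeans(top[:,1:2].astype(np.float32),2,None,(3,50,.1),5,cv2.KMEANS_PP_CENTERS)
    mid=(top[:,0]*0)
    ls=[]
    for k in np.argsort(cen.ravel()):
        q=top[lab.ravel()==k].astype(np.float32); v=cv2.fitLine(q,cv2.DIST_HUBER,0,.01,.01).ravel()
        d=v[:2]*np.sign(v[0]); ls.append((d,v[2:],np.arctan2(d[1],d[0]),len(q)))
    return ls
E
python3 - <<'E'
from h import *
im=arm.read_camera("top"); g=cv2.cvtColor(im,cv2.COLOR_RGB2GRAY)
print(np.median(g[165:230,185:320]))
for b in blobs(g,(188,165,320,228),110,40):
    P=ray("top",b,12); ls=cracker(P); print(len(b),P.min(0)[:2].round(),P.max(0)[:2].round())
    for d,c,a,n in ls: print("  arm ang",a.round(3),"c",c.round(1),n)
    a=ls[0][2]; jaw=ls[1][2]-a
    # outermost line of each arm: pin is 10mm to inside of arm lines: intersect the offset lines
    A=[];B=[]
    for (d,c,_,_),s in zip(ls,(1,-1)):
        nrm=np.array([-d[1],d[0]]); A.append(nrm); B.append(nrm@c+s*10)
    print("  jaw",jaw.round(3),"pin",np.linalg.solve(A,B).round(1), "low end", P[P[:,0]<P[:,0].min()+8][:,:2].mean(0).round(1))
hsv=cv2.cvtColor(im,cv2.COLOR_RGB2HSV)
c=np.full(g.shape,0,np.uint8); c[155:245,105:185]=((hsv[155:245,105:185,1]>90)*255)
r=cv2.minAreaRect(cv2.findNonZero(c)); print("stock",r); print(ray("top",cv2.boxPoints(r),25).round(0)[:,:2])
big=lambda x0,y0,x1,y1,s:cv2.resize(im[y0:y1,x0:x1,::-1],None,fx=s,fy=s,interpolation=cv2.INTER_CUBIC)
cv2.imwrite("pics/c1.png",np.vstack([big(185,160,325,230,5),big(330,155,470,280,3)[:, :].copy() if 0 else cv2.copyMakeBorder(big(335,160,410,280,4)[:,:],0,0,0,400,cv2.BORDER_CONSTANT)])[:600 if 0 else 830][:, :700][:830])
cv2.imwrite("pics/c1.png",np.hstack([cv2.copyMakeBorder(big(188,165,318,228,3),0,291,0,0,cv2.BORDER_CONSTANT),big(335,160,410,280,4)]))
E
```

```text
148.0
383 [502. 103.] [642. 176.]
  arm ang 0.073 c [603.8 111.7] 102
  arm ang 0.359 c [600.  157.9] 108
  jaw 0.287 pin [514.9 115.2] low end [505.8 114.7]
197 [485. -18.] [625.   6.]
  arm ang 0.034 c [590.   -8.1] 61
  arm ang 0.082 c [605.   -1.5] 28
  jaw 0.049 pin [890.2  11.9] low end [488.6  -7.1]
171 [ 503. -127.] [ 625. -104.]
  arm ang 0.02 c [ 594.2 -115.4] 42
  arm ang -0.044 c [ 598.9 -108.3] 30
  jaw -0.064 pin [ 394.4 -109.3] low end [ 506.6 -120.6]
165 [502.  -1.] [619.  48.]
  arm ang 0.17 c [586.   29.2] 40
  arm ang 0.203 c [608.   39.6] 32
  jaw 0.033 pin [1010.1  112.2] low end [506.6   4.7]
182 [ 485. -161.] [ 623. -118.]
  arm ang -0.067 c [ 593.2 -153.5] 48
  arm ang -0.001 c [ 584.4 -146. ] 43
  jaw 0.066 pin [ 782.5 -156.2] low end [ 488.8 -128.4]
stock ((142.00096130371094, 199.03074645996094), (68.24462890625, 64.12349700927734), 88.23760986328125)
[[651. 429.]
 [658. 240.]
 [456. 228.]
 [450. 414.]]
```

View pics/c1.png

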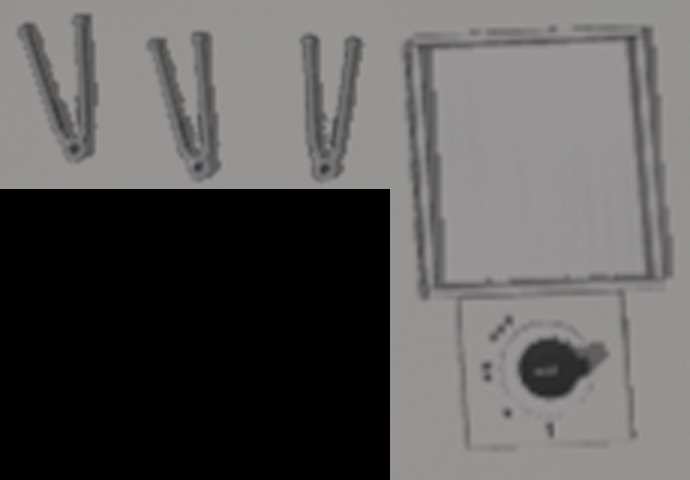

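The crop shows three V's, with the pin and tip pixels readable, the repair tray corners and the dial. The marks run clockwise from the bottom bar, and the white line points left, roughly at two dots. I'll convert these to world coordinates.

Run:
```python
from h import *
A=lambda p:np.array(p,float)/3+[188,165]-.33
B=lambda p:(np.array(p,float)-[390,0])/4+[335,160]-.37
for n,p in dict(c1=[(74,149),(83,20),(27,31)],c2=[(198,167),(202,38),(157,44)],c3=[(323,168),(353,42),(310,40)]).items():
    w=ray("top",A(p),16)[:,:2]; v=w[1:]-w[0]; ang=np.arctan2(v[:,1],v[:,0])
    L=np.linalg.norm(v,axis=1)
    # corrected arm direction: tip at (135,-10) in arm frame
    da=np.arctan2(10,133); pl=ang[0]+da; jaw=ang[1]-da-pl
    bis=pl+jaw/2
    u=np.array([np.cos(bis),np.sin(bis)]); print(n,"pin",w[0].round(1),"L",L.round(1),"plain",pl.round(3),"jaw",jaw.round(3),"bis",bis.round(3),"g85",(w[0]+85*u).round(1),"g80",(w[0]+80*u).round(1))
R=ray("top",B([(409,43),(648,30),(669,280),(427,295)]),30)[:,:2]
print("repair corners",R.round(),"mean",R.mean(0).round(1),np.linalg.norm(R-np.roll(R,-1,0),axis=1).round(), "yaw",[np.arctan2(*(R[i]-R[j])[::-1]).round(3) for i,j in((0,3),(1,2))])
M=ray("top",B([(549,430),(507,412),(487,371),(501,328)]),12)[:,:2];print("marks",M.round(1))
x0=M[:,0];S=ray("top",B([(461,297),(623,291),(633,437),(468,447)]),12)[:,:2];print("shelf",S.round(),S.mean(0).round(1))
print("linetop",ray("top",B([(536,372),(557,370)]),56)[:,:2].round(1))
im=arm.read_camera("top")
cv2.imwrite("pics/c2.png",np.hstack([cv2.resize(im[y0:y1,x0:x1,::-1],(390,390),interpolation=cv2.INTER_CUBIC) for x0,y0,x1,y1 in((105,160,183,238),(355,233,394,272))]))
```

```text
c1 pin [509.4 121.8] L [128.4 126.5] plain 0.023 jaw 0.296 bis 0.171 g85 [593.2 136.3] g80 [588.3 135.4]
c2 pin [4.924e+02 3.000e-01] L [127.8 128.3] plain 0.05 jaw 0.203 bis 0.151 g85 [576.4  13.1] g80 [571.5  12.3]
c3 pin [ 492. -122.] L [128.6 127.3] plain -0.165 jaw 0.184 bis -0.072 g85 [ 576.7 -128.1] g80 [ 571.8 -127.8]
repair corners [[ 640. -252.]
 [ 651. -428.]
 [ 467. -437.]
 [ 455. -261.]] mean [ 553.  -344.4] [177. 184. 176. 185.] yaw [np.float64(0.051), np.float64(0.047)]
marks [[ 358.2 -351.4]
 [ 371.  -321.2]
 [ 400.5 -307.3]
 [ 431.8 -318.4]]
shelf [[ 454. -290.]
 [ 459. -409.]
 [ 353. -412.]
 [ 346. -292.]] [ 403.2 -350.7]
linetop [[ 400.2 -331.8]
 [ 401.7 -346.7]]
```

View pics/c2.png

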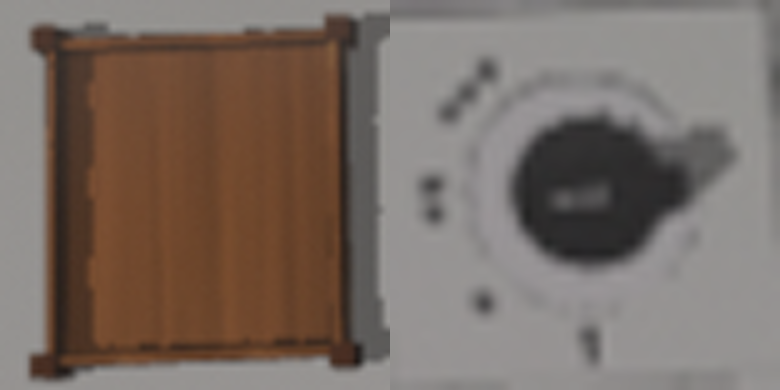

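```bash
cat >> h.py <<'E'
from scipy.spatial.transform import Rotation as Ro
def plan(x,y,z,yaw):
    o=arm.get_obs(); R=Ro.from_rotvec(o["eef_rot"])
    T=Ro.from_matrix([[np.cos(yaw),np.sin(yaw),0],[np.sin(yaw),-np.cos(yaw),0],[0,0,-1]])
    print("shift",R.inv().apply(np.array([x,y,z])-o["ee_pos"]).round(1),"turn",(R.inv()*T).as_rotvec(degrees=True).round(1))
E
python3 - <<'E'
from h import *
P=ray("top",[(114.0,167.4),(173.,165.8),(173.8,230.6),(113.8,232.8)],32)[:,:2]
print(P.round(),P.mean(0).round(1),[np.arctan2(*(P[i]-P[j])[::-1]).round(3) for i,j in((0,3),(1,2))])
plan(568,-127.5,60,-0.072); plan(568,-127.5,5,-0.072)
E
```

```text
[[645. 412.]
 [651. 238.]
 [461. 231.]
 [453. 403.]] [552.4 321. ] [np.float64(0.042), np.float64(0.041)]
shift [ 469.9 -305.7  178.5] turn [-0.1  0.  27.7]
shift [ 469.9 -305.6  233.5] turn [-0.1  0.  27.7]
```

Request:
drive_tool(
  xyz=[
    [52, -34, 10],
    [104, -68, 20],
    [156, -102, 30],
    [208, -136, 50],
    [260, -170, 70],
    [313, -204, 90],
    [365, -238, 110],
    [417, -272, 130],
  ],
  rot=[
    [0, 0, 4],
    [0, 0, 8],
    [0, 0, 12],
    [0, 0, 16],
    [0, 0, 20],
    [0, 0, 24],
    [0, 0, 27.7],
    [0, 0, 27.7],
  ],
  hand=0,
  force=15,
)

```text
clock: 1.2
ee_pos: [525.9, -191.1, 113.1]
eef_rot: [3.139, -0.115, 0.0]
wrist_force: [2.0, -1.0, 0.8]
opening: 88.1
grip_force: 0.0
```

Run:
```python
from h import *
plan(568,-127.5,60,-0.072); plan(568,-127.5,5,-0.072); print(arm.get_obs()["joints"])
```

```text
shift [ 37.3 -66.5  53.1] turn [ 0.  -0.  -0.1]
shift [ 37.3 -66.5 108.1] turn [ 0.  -0.  -0.1]
[ 0.27078228  0.55286624 -0.00371256  1.87285099  0.00332509  0.71550713
 -1.379145  ]
```

Request:
drive_tool(
  xyz=[
    [31, -55, 40],
    [31, -55, 50],
    [31, -55, 50],
    [31, -55, 50],
  ],
  rot=[
    [0, 0, 0],
    [0, 0, 0],
    [0, 0, 0],
    [0, 0, 0],
  ],
)

```text
clock: 1.7
ee_pos: [559.3, -142.5, 64.3]
eef_rot: [3.138, -0.118, 0.0]
wrist_force: [-1.1, -1.1, -0.1]
opening: 88.3
grip_force: 0.0
```

Run:
```python
from h import *
plan(568,-127.5,5,-0.072)
```

```text
shift [  7.5 -15.7  59.3] turn [ 0.1 -0.  -0.2]
```

Request:
drive_tool(
  xyz=[
    [7.5, -16, 20],
    [7.5, -16, 45],
    [7.5, -16, 59],
    [7.5, -16, 59],
    [7.5, -16, 59],
  ],
  rot=[
    [0, 0, 0],
    [0, 0, 0],
    [0, 0, 0],
    [0, 0, 0],
    [0, 0, 0],
  ],
)

```text
clock: 2.33
ee_pos: [569.0, -125.5, 5.5]
eef_rot: [3.139, -0.116, 0.002]
wrist_force: [0.8, -0.7, -0.3]
opening: 88.1
grip_force: 0.0
```

Request:
drive_tool(
  xyz=[
    [0, 0, 0],
    [0, 0, 0],
    [0, 0, 0],
    [0, 0, 0],
    [0, 0, 0],
    [0, 0, 0],
    [0, 0, 0],
    [0, 0, 0],
  ],
  rot=[
    [0, 0, 0],
    [0, 0, 0],
    [0, 0, 0],
    [0, 0, 0],
    [0, 0, 0],
    [0, 0, 0],
    [0, 0, 0],
    [0, 0, 0],
  ],
  hand=1,
  force=15,
)

```text
clock: 3.32
ee_pos: [568.5, -124.8, 4.6]
eef_rot: [3.139, -0.114, 0.0]
wrist_force: [-0.4, -1.5, 0.3]
opening: 43.9
grip_force: 14.9
```

Opening 43.9 mm at 15 N means cracker c is seized. I'll raise the grip force, lift it and carry it to the repair tray.

Request:
drive_tool(
  xyz=[
    [0, 0, 0],
    [0, 0, 0],
    [0, 0, -15],
    [0, 0, -35],
    [0, 0, -58],
    [0, 0, -60],
    [0, 0, -60],
  ],
  rot=[
    [0, 0, 0],
    [0, 0, 0],
    [0, 0, 0],
    [0, 0, 0],
    [0, 0, 0],
    [0, 0, 0],
    [0, 0, 0],
  ],
  force=40,
)

```text
clock: 4.2
ee_pos: [568.4, -124.5, 64.8]
eef_rot: [-3.139, 0.114, -0.0]
wrist_force: [-0.1, 0.1, -2.7]
opening: 43.2
grip_force: 39.8
```

Run:
```python
from h import *
plan(567,-343.5,65,0.049); plan(567,-343.5,11,0.049)
im=arm.read_camera("scene"); cv2.imwrite("pics/s1.png",cv2.resize(im[130:330,60:327,::-1],None,fx=2.5,fy=2.5,interpolation=cv2.INTER_CUBIC))
```

```text
shift [ 1.450e+01  2.185e+02 -2.000e-01] turn [-0. -0. -7.]
shift [ 14.4 218.5  53.8] turn [-0. -0. -7.]
```

View pics/s1.png

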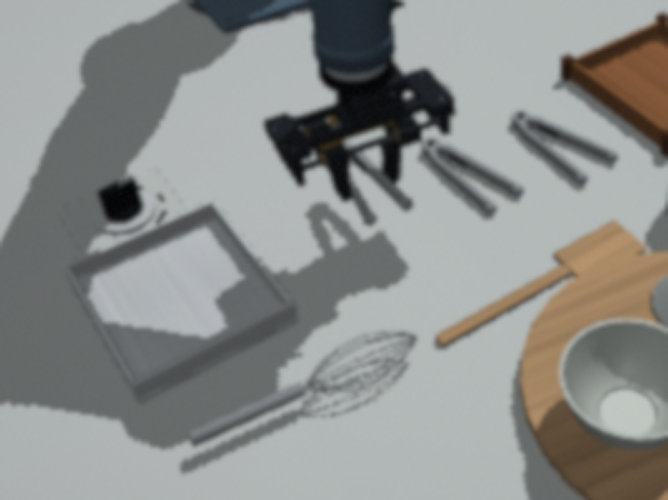

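The cracker is held level at about (370,195) in the crop, clear of the tray at (180,290) and the whisk. Moving to the tray.

Request:
drive_tool(
  xyz=[
    [3, 40, 0],
    [6, 85, 0],
    [9, 130, 0],
    [12, 175, 0],
    [14, 205, 0],
    [14.5, 218.5, 0],
    [14.5, 218.5, 0],
    [14.5, 218.5, 0],
  ],
  rot=[
    [0, 0, -1.5],
    [0, 0, -3],
    [0, 0, -5],
    [0, 0, -6],
    [0, 0, -7],
    [0, 0, -7],
    [0, 0, -7],
    [0, 0, -7],
  ],
)

```text
clock: 5.25
ee_pos: [567.5, -341.2, 64.2]
eef_rot: [-3.139, -0.081, 0.001]
wrist_force: [-0.5, 0.4, -2.4]
opening: 43.7
grip_force: 39.8
```

Run:
```python
from h import *
plan(567,-343.5,10.5,0.049)
```

```text
shift [-0.6  2.4 53.7] turn [-0.1  0.   0.1]
```

Lowering to the tray floor, then opening gently.

Request:
drive_tool(
  xyz=[
    [0, 2, 15],
    [0, 2, 32],
    [0, 2, 46],
    [0, 2, 52],
    [0, 2, 53.5],
    [0, 2, 53.5],
    [0, 2, 53.5],
  ],
  rot=[
    [0, 0, 0],
    [0, 0, 0],
    [0, 0, 0],
    [0, 0, 0],
    [0, 0, 0],
    [0, 0, 0],
    [0, 0, 0],
  ],
)

```text
clock: 6.12
ee_pos: [567.5, -345.8, 11.4]
eef_rot: [3.14, 0.078, 0.001]
wrist_force: [0.6, 0.6, -1.5]
opening: 43.3
grip_force: 39.8
```

Request:
drive_tool(
  xyz=[
    [0, 0, 0],
    [0, 0, 0],
    [0, 0, 0],
    [0, 0, 0],
    [0, 0, -20],
    [0, 0, -50],
    [0, 0, -80],
    [0, 0, -80],
  ],
  rot=[
    [0, 0, 0],
    [0, 0, 0],
    [0, 0, 0],
    [0, 0, 0],
    [0, 0, 0],
    [0, 0, 0],
    [0, 0, 0],
    [0, 0, 0],
  ],
  hand=0.35,
)

```text
clock: 7.12
ee_pos: [569.3, -346.9, 95.2]
eef_rot: [3.137, 0.078, 0.009]
wrist_force: [-0.4, -0.2, -0.3]
opening: 57.3
grip_force: 0.0
```

Run:
```python
from h import *
plan(568,11.5,92,0.151)
```

```text
shift [  16.3 -358.1    2. ] turn [ 0.2 -0.3 -5.8]
```

Request:
drive_tool(
  xyz=[
    [3, -50, 0],
    [6, -108, 0],
    [9, -168, 0],
    [12, -228, 0],
    [14, -288, 5],
    [15, -338, 15],
    [16, -358, 30],
    [16, -358, 30],
  ],
  rot=[
    [0, 0, -1],
    [0, 0, -2],
    [0, 0, -3],
    [0, 0, -4],
    [0, 0, -5],
    [0, 0, -5.8],
    [0, 0, -5.8],
    [0, 0, -5.8],
  ],
  hand=0,
)

```text
clock: 8.12
ee_pos: [564.3, 13.4, 59.8]
eef_rot: [3.132, 0.24, -0.004]
wrist_force: [-0.0, -0.1, 0.4]
opening: 88.1
grip_force: 0.0
```

Run:
```python
from h import *
plan(568,11.5,5,0.151)
```

```text
shift [ 3.5  2.4 54.8] turn [-0.   0.2  0.1]
```

Request:
drive_tool(
  xyz=[
    [3, 1, 20],
    [3, 1, 42],
    [3, 1, 55],
    [3, 1, 55],
    [3, 1, 55],
  ],
  rot=[
    [0, 0, 0],
    [0, 0, 0],
    [0, 0, 0],
    [0, 0, 0],
    [0, 0, 0],
  ],
)

```text
clock: 8.75
ee_pos: [569.1, 11.5, 6.7]
eef_rot: [3.132, 0.235, 0.001]
wrist_force: [0.0, 0.0, 0.8]
opening: 88.2
grip_force: 0.0
```

Request:
drive_tool(
  xyz=[
    [0, 0, 0],
    [0, 0, 0],
    [0, 0, 0],
    [0, 0, 0],
    [0, 0, 0],
    [0, 0, 0],
    [0, 0, 0],
    [0, 0, 0],
  ],
  rot=[
    [0, 0, 0],
    [0, 0, 0],
    [0, 0, 0],
    [0, 0, 0],
    [0, 0, 0],
    [0, 0, 0],
    [0, 0, 0],
    [0, 0, 0],
  ],
  hand=1,
  force=15,
)

```text
clock: 9.75
ee_pos: [568.7, 12.3, 6.2]
eef_rot: [-3.133, -0.237, -0.0]
wrist_force: [-0.2, 1.0, 0.9]
opening: 28.7
grip_force: 15.0
```

Opening 28.7 mm: cracker b is free and now shut. Lifting it.

Request:
drive_tool(
  xyz=[
    [0, 0, 0],
    [0, 0, 0],
    [0, 0, -15],
    [0, 0, -35],
    [0, 0, -58],
    [0, 0, -60],
    [0, 0, -60],
  ],
  rot=[
    [0, 0, 0],
    [0, 0, 0],
    [0, 0, 0],
    [0, 0, 0],
    [0, 0, 0],
    [0, 0, 0],
    [0, 0, 0],
  ],
  force=40,
)

```text
clock: 10.62
ee_pos: [568.5, 12.0, 66.3]
eef_rot: [3.133, 0.236, 0.0]
wrist_force: [0.1, -0.2, -2.5]
opening: 27.7
grip_force: 40.0
```

Run:
```python
from h import *
plan(568,286.5,66,0.042)
```

```text
shift [  40.7 -271.4    0.3] turn [ 0.  -0.   6.2]
```

Request:
drive_tool(
  xyz=[
    [6, -40, 0],
    [13, -85, 0],
    [20, -130, 0],
    [26, -175, 0],
    [33, -220, 0],
    [38, -255, 0],
    [41, -271, 0],
    [41, -271, 0],
  ],
  rot=[
    [0, 0, 1],
    [0, 0, 2],
    [0, 0, 3],
    [0, 0, 4],
    [0, 0, 5],
    [0, 0, 6.2],
    [0, 0, 6.2],
    [0, 0, 6.2],
  ],
)

```text
clock: 11.62
ee_pos: [567.9, 286.5, 65.4]
eef_rot: [3.14, 0.07, -0.002]
wrist_force: [-0.0, -1.2, -2.3]
opening: 28.1
grip_force: 40.0
```

Run:
```python
from h import *
plan(568,286.5,11.5,0.042)
```

```text
shift [ 0.2 -0.  53.9] turn [0.  0.1 0.1]
```

Request:
drive_tool(
  xyz=[
    [0, 0, 15],
    [0, 0, 32],
    [0, 0, 46],
    [0, 0, 52],
    [0, 0, 54],
    [0, 0, 54],
    [0, 0, 54],
  ],
  rot=[
    [0, 0, 0],
    [0, 0, 0],
    [0, 0, 0],
    [0, 0, 0],
    [0, 0, 0],
    [0, 0, 0],
    [0, 0, 0],
  ],
)

```text
clock: 12.5
ee_pos: [568.6, 286.3, 12.2]
eef_rot: [-3.141, -0.067, -0.001]
wrist_force: [-0.1, -1.1, 0.4]
opening: 27.8
grip_force: 40.0
```

Request:
drive_tool(
  xyz=[
    [0, 0, 0],
    [0, 0, 0],
    [0, 0, 0],
    [0, 0, 0],
    [0, 0, -20],
    [0, 0, -50],
    [0, 0, -75],
    [0, 0, -75],
  ],
  rot=[
    [0, 0, 0],
    [0, 0, 0],
    [0, 0, 0],
    [0, 0, 0],
    [0, 0, 0],
    [0, 0, 0],
    [0, 0, 0],
    [0, 0, 0],
  ],
  hand=0.55,
)

```text
clock: 13.5
ee_pos: [570.3, 287.2, 90.4]
eef_rot: [-3.138, -0.067, -0.008]
wrist_force: [-0.3, -0.0, 0.1]
opening: 39.7
grip_force: 0.0
```

Run:
```python
from h import *
plan(584.5,134.5,87,0.171)
```

```text
shift [  7.7 153.2   3. ] turn [-0.1 -0.3 -7.4]
```

Request:
drive_tool(
  xyz=[
    [2, 40, 0],
    [4, 85, 0],
    [6, 130, 10],
    [8, 153, 25],
    [8, 153, 30],
    [8, 153, 30],
  ],
  rot=[
    [0, 0, -2],
    [0, 0, -4],
    [0, 0, -6],
    [0, 0, -7.4],
    [0, 0, -7.4],
    [0, 0, -7.4],
  ],
  hand=0,
)

```text
clock: 14.25
ee_pos: [582.3, 135.5, 56.8]
eef_rot: [-3.129, -0.271, 0.001]
wrist_force: [0.5, 1.2, 0.1]
opening: 87.9
grip_force: 0.0
```

Run:
```python
from h import *
plan(584.5,134.5,5.5,0.171)
```

```text
shift [ 2.   1.5 51.3] turn [-0.1  0.   0.1]
```

Request:
drive_tool(
  xyz=[
    [2, 1, 20],
    [2, 1, 40],
    [2, 1, 51],
    [2, 1, 51],
    [2, 1, 51],
  ],
  rot=[
    [0, 0, 0],
    [0, 0, 0],
    [0, 0, 0],
    [0, 0, 0],
    [0, 0, 0],
  ],
)

```text
clock: 14.88
ee_pos: [585.3, 133.2, 6.3]
eef_rot: [-3.13, -0.269, -0.001]
wrist_force: [-0.0, -0.6, 0.5]
opening: 88.2
grip_force: 0.0
```

Request:
drive_tool(
  xyz=[
    [0, 0, 0],
    [0, 0, 0],
    [0, 0, 0],
    [0, 0, 0],
    [0, 0, 0],
    [0, 0, 0],
    [0, 0, 0],
    [0, 0, 0],
  ],
  rot=[
    [0, 0, 0],
    [0, 0, 0],
    [0, 0, 0],
    [0, 0, 0],
    [0, 0, 0],
    [0, 0, 0],
    [0, 0, 0],
    [0, 0, 0],
  ],
  hand=1,
  force=15,
)

```text
clock: 15.88
ee_pos: [585.3, 133.5, 6.3]
eef_rot: [-3.13, -0.27, -0.001]
wrist_force: [0.8, 1.9, 4.3]
opening: 28.5
grip_force: 15.0
```

Cracker a is free and shut too. Lifting it.

Request:
drive_tool(
  xyz=[
    [0, 0, 0],
    [0, 0, 0],
    [0, 0, -15],
    [0, 0, -35],
    [0, 0, -58],
    [0, 0, -60],
    [0, 0, -60],
  ],
  rot=[
    [0, 0, 0],
    [0, 0, 0],
    [0, 0, 0],
    [0, 0, 0],
    [0, 0, 0],
    [0, 0, 0],
    [0, 0, 0],
  ],
  force=40,
)

```text
clock: 16.75
ee_pos: [584.8, 132.8, 66.1]
eef_rot: [3.13, 0.269, -0.0]
wrist_force: [0.3, 0.4, -1.6]
opening: 27.7
grip_force: 40.0
```

Run:
```python
from h import *
plan(565,356.5,66,0.042)
im=arm.read_camera("scene"); cv2.imwrite("pics/s2.png",cv2.resize(im[100:300,60:380,::-1],None,fx=2.5,fy=2.5,interpolation=cv2.INTER_CUBIC))
```

```text
shift [  18.7 -223.8    0. ] turn [0.  0.  7.4]
```

View pics/s2.png

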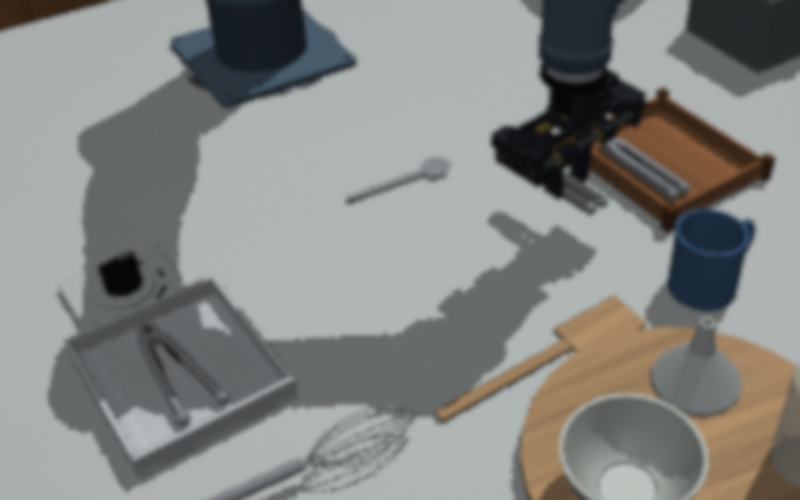

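The seized cracker lies in the repair tray at (180,375), cracker b lies shut in the stock tray at (648,168), and cracker a is held shut. Carrying on.

Request:
drive_tool(
  xyz=[
    [3, -35, 0],
    [6, -75, 0],
    [10, -120, 0],
    [13, -160, 0],
    [16, -195, 0],
    [18.5, -218, 0],
    [18.5, -224, 0],
    [18.5, -224, 0],
  ],
  rot=[
    [0, 0, 1],
    [0, 0, 2],
    [0, 0, 3.5],
    [0, 0, 5],
    [0, 0, 6.5],
    [0, 0, 7.4],
    [0, 0, 7.4],
    [0, 0, 7.4],
  ],
)

```text
clock: 17.8
ee_pos: [564.6, 356.0, 65.3]
eef_rot: [3.139, 0.067, -0.002]
wrist_force: [0.1, -1.3, -1.4]
opening: 27.9
grip_force: 40.0
```

Run:
```python
from h import *
plan(565,356.5,11.5,0.042)
```

```text
shift [ 0.4 -0.6 53.8] turn [0.1 0.1 0. ]
```

Request:
drive_tool(
  xyz=[
    [0, 0, 15],
    [0, 0, 32],
    [0, 0, 46],
    [0, 0, 52],
    [0, 0, 54],
    [0, 0, 54],
    [0, 0, 54],
  ],
  rot=[
    [0, 0, 0],
    [0, 0, 0],
    [0, 0, 0],
    [0, 0, 0],
    [0, 0, 0],
    [0, 0, 0],
    [0, 0, 0],
  ],
)

```text
clock: 18.68
ee_pos: [564.9, 356.8, 12.4]
eef_rot: [3.141, 0.067, -0.0]
wrist_force: [-2.4, -2.5, 3.8]
opening: 27.9
grip_force: 40.0
```

Request:
drive_tool(
  xyz=[
    [0, 0, 0],
    [0, 0, 0],
    [0, 0, 0],
    [0, 0, 0],
    [0, 0, -20],
    [0, 0, -50],
    [0, 0, -90],
    [0, 0, -120],
  ],
  rot=[
    [0, 0, 0],
    [0, 0, 0],
    [0, 0, 0],
    [0, 0, 0],
    [0, 0, 0],
    [0, 0, 0],
    [0, 0, 0],
    [0, 0, 0],
  ],
  hand=0.55,
)

```text
clock: 19.68
ee_pos: [565.8, 357.5, 135.5]
eef_rot: [-3.139, -0.067, -0.004]
wrist_force: [0.1, 0.6, -0.0]
opening: 39.9
grip_force: 0.0
```

Run:
```python
from h import *
print(arm.get_obs()["joints"].round(2)); plan(401.5,-351,140,1.67-np.pi)
```

```text
[-0.62  0.68 -0.02  1.56  0.01  0.9  -2.17]
shift [-194.2  700.9   -6.1] turn [-0.2 -0.  86.8]
```

All three are placed. Now to the dial.

Request:
drive_tool(
  xyz=[
    [-16, 55, 0],
    [-32, 112, 0],
    [-48, 170, 0],
    [-64, 228, 0],
    [-80, 286, 0],
    [-96, 344, 0],
    [-112, 402, 0],
    [-128, 460, 0],
  ],
  rot=[
    [0, 0, -8],
    [0, 0, -17],
    [0, 0, -26],
    [0, 0, -35],
    [0, 0, -44],
    [0, 0, -53],
    [0, 0, -62],
    [0, 0, -71],
  ],
)

```text
clock: 20.68
ee_pos: [456.8, -110.3, 133.6]
eef_rot: [2.511, 1.883, 0.002]
wrist_force: [0.9, 0.1, 0.4]
opening: 39.6
grip_force: 0.0
```

Run:
```python
from h import *
plan(401.5,-351,100,1.67)
im=arm.read_camera("top"); cv2.imwrite("pics/t3.png",np.hstack([cv2.resize(im[y0:y1,x0:x1,::-1],(390,390),interpolation=cv2.INTER_CUBIC) for x0,y0,x1,y1 in((105,160,183,238),(355,233,394,272))]))
```

```text
shift [-246.6   14.3   33.7] turn [  0.1   0.1 -22. ]
```

View pics/t3.png

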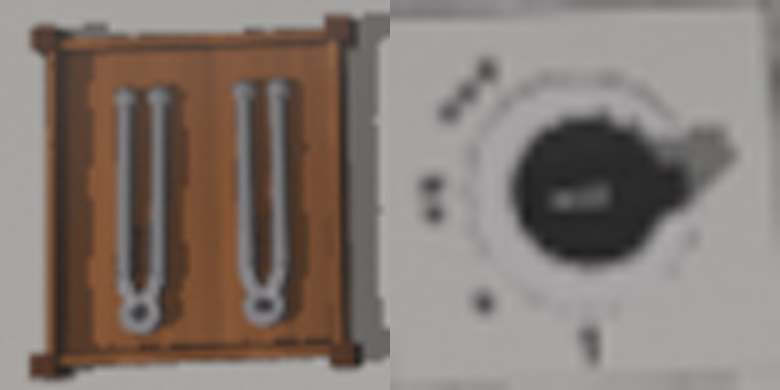

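Both free crackers lie shut and side by side in the stock tray. The dial still points left at about two dots.

Request:
drive_tool(
  xyz=[
    [-45, 4, 5],
    [-95, 7, 12],
    [-150, 10, 20],
    [-205, 12, 28],
    [-240, 14, 33],
    [-246, 14, 33],
    [-246, 14, 33],
    [-246, 14, 33],
  ],
  rot=[
    [0, 0, -4],
    [0, 0, -9],
    [0, 0, -15],
    [0, 0, -20],
    [0, 0, -22],
    [0, 0, -22],
    [0, 0, -22],
    [0, 0, -22],
  ],
)

```text
clock: 21.72
ee_pos: [401.0, -346.3, 99.6]
eef_rot: [2.111, 2.326, 0.001]
wrist_force: [-0.0, 0.3, -0.9]
opening: 39.3
grip_force: 0.0
```

Run:
```python
from h import *
plan(401.5,-351,30,1.67)
```

```text
shift [-4.8  0.  69.6] turn [ 0.  -0.  -0.1]
```

Request:
drive_tool(
  xyz=[
    [-5, 0, 20],
    [-5, 0, 45],
    [-5, 0, 62],
    [-5, 0, 70],
    [-5, 0, 70],
    [-5, 0, 70],
  ],
  rot=[
    [0, 0, 0],
    [0, 0, 0],
    [0, 0, 0],
    [0, 0, 0],
    [0, 0, 0],
    [0, 0, 0],
  ],
)

```text
clock: 22.48
ee_pos: [400.9, -353.1, 29.7]
eef_rot: [2.113, 2.324, 0.0]
wrist_force: [0.0, 0.0, 0.5]
opening: 39.6
grip_force: 0.0
```

Request:
drive_tool(
  xyz=[
    [0, 0, 0],
    [0, 0, 0],
    [0, 0, 0],
    [0, 0, 0],
    [0, 0, 0],
    [0, 0, 0],
  ],
  rot=[
    [0, 0, 0],
    [0, 0, 0],
    [0, 0, 0],
    [0, 0, 0],
    [0, 0, 0],
    [0, 0, 0],
  ],
  hand=1,
  force=12,
)

```text
clock: 23.22
ee_pos: [402.7, -352.9, 29.6]
eef_rot: [2.11, 2.323, 0.003]
wrist_force: [5.4, -0.3, -2.3]
opening: 13.9
grip_force: 12.0
```

Run:
```python
from h import *
o=arm.get_obs();p=o["ee_pos"]; print(o["wrist_force"]); plan(p[0],p[1],p[2],np.pi+.046-.785)
```

```text
[ 5.40739604 -0.29465107 -2.26943421]
shift [0. 0. 0.] turn [  0.2   0.2 -42.2]
```

Request:
drive_tool(
  xyz=[
    [0, 0, 0],
    [0, 0, 0],
    [0, 0, 0],
    [0, 0, 0],
    [0, 0, 0],
    [0, 0, 0],
    [0, 0, 0],
    [0, 0, 0],
  ],
  rot=[
    [0, 0, -6],
    [0, 0, -13],
    [0, 0, -21],
    [0, 0, -29],
    [0, 0, -36],
    [0, 0, -42],
    [0, 0, -42],
    [0, 0, -42],
  ],
)

```text
clock: 24.22
ee_pos: [404.9, -351.8, 29.6]
eef_rot: [1.134, 2.922, 0.005]
wrist_force: [10.8, 1.4, -6.7]
opening: 13.8
grip_force: 12.0
```

Run:
```python
from h import *
o=arm.get_obs();p=o["ee_pos"]; plan(p[0],p[1],p[2],np.pi+.046-.785)
```

```text
shift [0. 0. 0.] turn [ 0.3  0.3 -0.1]
```

Aligned. Releasing, lifting and backing away.

Request:
drive_tool(
  xyz=[
    [0, 0, 0],
    [0, 0, 0],
    [0, 0, 0],
    [0, 0, 0],
    [0, 0, -30],
    [0, 0, -70],
    [0, 0, -120],
    [0, 0, -170],
  ],
  rot=[
    [0, 0, 0],
    [0, 0, 0],
    [0, 0, 0],
    [0, 0, 0],
    [0, 0, 0],
    [0, 0, 0],
    [0, 0, 0],
    [0, 0, 0],
  ],
  hand=0.55,
)

```text
clock: 25.22
ee_pos: [400.0, -352.7, 200.6]
eef_rot: [-1.14, -2.927, -0.0]
wrist_force: [0.1, -0.5, 0.2]
opening: 39.9
grip_force: 0.0
```

Request:
drive_tool(
  xyz=[
    [-10, 40, -10],
    [-20, 85, -20],
    [-30, 130, -30],
    [-40, 170, -30],
    [-40, 190, -30],
    [-40, 200, -30],
    [-40, 200, -30],
    [-40, 200, -30],
  ],
  rot=[
    [0, 0, 0],
    [0, 0, 0],
    [0, 0, 0],
    [0, 0, 0],
    [0, 0, 0],
    [0, 0, 0],
    [0, 0, 0],
    [0, 0, 0],
  ],
)

```text
clock: 26.22
ee_pos: [564.0, -234.1, 228.9]
eef_rot: [-1.143, -2.926, 0.002]
wrist_force: [0.1, -0.5, 0.1]
opening: 39.6
grip_force: 0.0
```

Run:
```python
from h import *
im=arm.read_camera("top"); cv2.imwrite("pics/t4.png",np.hstack([cv2.resize(im[y0:y1,x0:x1,::-1],(390,390),interpolation=cv2.INTER_CUBIC) for x0,y0,x1,y1 in((332,160,410,238),(355,233,394,272))]))
```

```text
(no output)
```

View pics/t4.png

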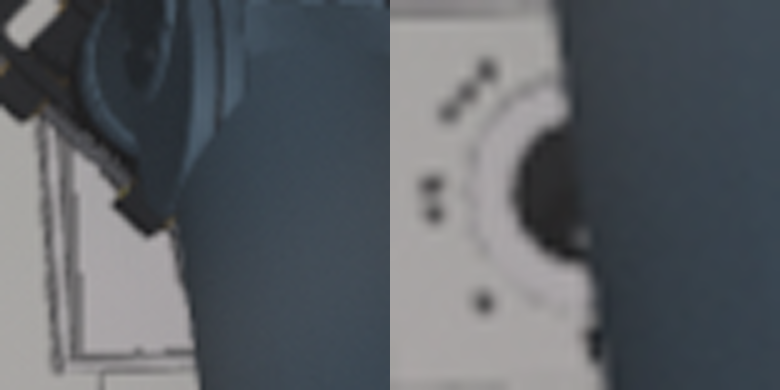

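The arm blocks the view of the dial, so I'll move it left.

Request:
drive_tool(
  xyz=[
    [30, 32, 0],
    [66, 72, 0],
    [104, 114, 0],
    [142, 155, 0],
    [165, 180, 0],
    [176, 192, 0],
    [176, 192, 0],
    [176, 192, 0],
  ],
  rot=[
    [0, 0, 0],
    [0, 0, 0],
    [0, 0, 0],
    [0, 0, 0],
    [0, 0, 0],
    [0, 0, 0],
    [0, 0, 0],
    [0, 0, 0],
  ],
)

```text
clock: 27.28
ee_pos: [565.6, 25.4, 228.9]
eef_rot: [1.144, 2.926, -0.002]
wrist_force: [-0.2, -0.1, 0.1]
opening: 39.6
grip_force: 0.0
```

Run:
```python
from h import *
im=arm.read_camera("top"); cv2.imwrite("pics/t5.png",np.hstack([cv2.resize(im[y0:y1,x0:x1,::-1],(390,390),interpolation=cv2.INTER_CUBIC) for x0,y0,x1,y1 in((332,160,410,238),(355,233,394,272))]))
```

```text
(no output)
```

View pics/t5.png

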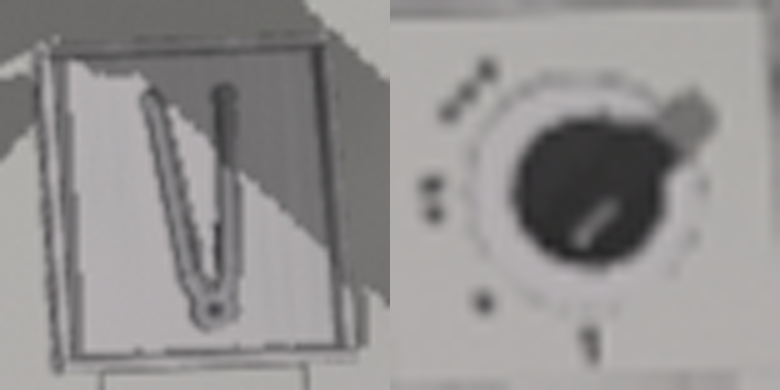

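Run:
```python
from h import *
im=np.mean([arm.read_camera("top").astype(float).mean(2) for _ in range(4)],0)
x0,y0=370,250; w=im[y0:y0+10,x0:x0+10]; print(w.round().astype(int))
m=w-np.percentile(w,50); m[m<8]=0
ys,xs=np.nonzero(m); W=ray("top",np.c_[xs+x0,ys+y0],56)[:,:2]; k=m[ys,xs]
c=(W*k[:,None]).sum(0)/k.sum(); d=W-c; C=(d*k[:,None]).T@d; v=np.linalg.eigh(C)[1][:,1]; v*=-np.sign(v[0])
a=np.arctan2(v[1],v[0]); print(c,v,"tally",(np.pi+.046-a)%(2*np.pi))
```

```text
[[ 54  54  54  52  50  49  50  51  52  52]
 [ 54  53  51  50  49  50  51  52  51  52]
 [ 53  51  48  49  49  50  56  59  51  51]
 [ 51  48  48  48  50  63  84  78  50  49]
 [ 48  47  47  49  63  90  98  74  49  48]
 [ 47  47  49  62  90  97  74  49  47  48]
 [ 47  46  49  84 110  74  49  47  48  48]
 [ 55  46  47  76  93  48  47  47  48  61]
 [123  88  50  46  47  47  47  54  78 116]
 [169 148 130 120 102  96  98 131 142 162]]
[ 386.59717557 -341.00559874] [-0.18129841  0.98342813] tally 1.4344897464044009
```

A hand-computed fit of just the line pixels (rows 2–7) puts it 0.73 rad from image-down. With the tray's 0.046 rad yaw, tally ≈ 0.77, which agrees with the gripper angle. The script's 1.43 included bright shelf pixels at the window's corners. Handing in.

```bash
python3 -c "
from bench import arm
print(arm.sign_off())"
```

```text
the job is handed in; nothing more can be done
None
```

I handed the job in with the two free nutcrackers (a and b) shut side by side in the stock tray, the seized one (c) in the repair tray, and the tally dial at one dot (about 0.77 rad); the sign-off returned no verdict.

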